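# Stack two circuit boards on spacer bars for gluing

## Task

Build up the board stack on the fixed green board: put the little tin shield can squarely inside the tin-coloured square outline, the silver bar centred lengthwise on the gold strip and the black bar centred lengthwise on the white strip. Then lay the blue board level on the two bars, centred and square over the green board, with its white connector at the gold-strip end, and finally stand the brass weight upright in the middle of the black heat sink to hold the stack while the glue sets. Set the blue board and the weight down gently, not dropped, and leave the red bar where it lies.

Things in the scene. Friction and masses are not known exactly. Their poses are not given: they have to be found in the camera images.
- base: Green circuit board fixed to the bench mat (mat top 2 mm above the table; all things stand on it). 90 mm (x) by 150 mm (y), flat top 12 mm above its origin, the centre of its underside; z up. On top, along x: a gold strip, 86 x 18 mm, at y = +55 mm, a white one at y = -55 mm; between them a tin-coloured square outline, 34 mm outside, centred at x = -12 mm, y = 0. Markings are flat.
- upper: Loose blue circuit board, 80 mm (x) by 140 mm (y), 5 mm thick, flat underneath, about 140 g. Its origin is the centre of its underside; z up. In its middle stands a black finned heat sink, 40 x 40 mm, 28 mm high (flat top 33 mm above the underside), good to grip on either pair of sides. A white connector, 50 x 12 mm, 8 mm high, stands at its +y end (y = +60 mm).
- can: Small bright tin shield can, loose, 26 x 26 mm and 12 mm high, with tiny black dots on top, about 18 g. Its origin is the centre of its underside; z up. It is lower than the bars, so the blue board passes clear over it.
- bar_silver: Silver aluminium spacer bar, loose, 90 mm long (its x), 14 mm wide (its y), 18 mm high, about 60 g. Its origin is the centre of its underside; z up.
- bar_black: Black plastic spacer bar, loose, 90 mm long (its x), 14 mm wide (its y), 18 mm high, about 35 g. Its origin is the centre of its underside; z up.
- bar_red: Red plastic bar of the same size, 90 x 14 x 18 mm, loose: not needed, to be left alone. Its origin is the centre of its underside; x along it, z up.
- weight: Brass weight, loose, a round body 36 mm in diameter and 34 mm high with a small knob (20 mm in diameter) on top, 51 mm high in all, about 330 g. Its origin is the centre of its underside; z up; the same from all sides.
Not all that is in view belongs to the job. Several things look just like the weight: the one meant starts farthest from the robot's base.

How it is judged:
On the way, in this order (a step that is already met when the one before it is completed fails the run):
1. the can in its square and the silver and black bars on their strips (x of bar_silver in the frame of base between -0.012 and 0.012 m and y of bar_silver in the frame of base between 0.046 and 0.064 m and z of bar_silver in the frame of base between 0.009 and 0.015 m and angle between the x axis of each of bar_silver, bar_black and the x axis of base, either way round below 0.17 rad and x of bar_black in the frame of base between -0.012 and 0.012 m and y of bar_black in the frame of base between -0.064 and -0.046 m and z of bar_black in the frame of base between 0.009 and 0.015 m and x of can in the frame of base between -0.021 and -0.003 m and y of can in the frame of base between -0.009 and 0.009 m and z of can in the frame of base between 0.009 and 0.015 m and angle between the z axis of can and the z axis of base, either way round below 0.1 rad and (angle between the x axis of can and the x axis of base, either way round below 0.25 rad or angle between the x axis of can and the y axis of base, either way round below 0.25 rad)), for 0.2 s.
2. the blue board lies level on both bars, square over the green board, connector at the gold end (all of step 1 and x of upper in the frame of base between -0.012 and 0.012 m and y of upper in the frame of base between -0.012 and 0.012 m and z of upper in the frame of base between 0.027 and 0.033 m and angle between the y axis of upper and the y axis of base, either way round below 0.15 rad and angle between upper's own z axis and vertical below 0.06 rad and y of bar_silver in the frame of upper above 0.03 m), for 0.2 s.
3. the weight stands on the heat sink (all of step 2 and x of weight in the frame of upper between -0.01 and 0.01 m and y of weight in the frame of upper between -0.01 and 0.01 m and z of weight in the frame of upper between 0.03 and 0.036 m and angle between weight's own z axis and vertical below 0.1 rad), for 0.2 s.
At the end, for the whole second after the job is handed in: Can square, within 9 mm of its mark, bars on their strips within 9 mm across, 12 mm along, 0.17 rad; blue board level on the bars within 12 mm and 0.15 rad, connector at the gold end; weight upright within 10 mm of the sink's middle; all at rest; red bar moved under 15 mm (all of step 3 and linear speed of each of upper, weight, can, bar_black, bar_silver below 0.02 m/s and distance of bar_red from where it was at the start of the episode below 0.015 m); the robot touches nothing.
It fails at once if the red bar is moved more than 15 mm (distance of bar_red from where it was at the start of the episode above 0.015 m).
It fails at once if the blue board is dropped or slammed onto the bars (over 0.35 m/s just above them) (linear speed of upper above 0.35 m/s and horizontal distance between upper and base below 0.03 m and z of upper in the frame of base between 0.029 and 0.055 m).
It fails at once if the weight is dropped or slammed onto the heat sink (over 0.35 m/s just above it) (linear speed of weight above 0.35 m/s and horizontal distance between weight and upper below 0.03 m and z of weight in the frame of upper between 0.032 and 0.058 m).
It also fails if it takes over 128 s, if anything falls off the work surface, if the arm or the gripper's body presses on something with over 40 N, if the wrist force passes 120 N, or if a joint passes its speed limit or range.

## Robot

A 7-joint arm with a two-finger parallel gripper is mounted at the origin on the work surface. World frame = base frame: x ahead of the robot, y to its left, z up, the work surface at z = 0. Lengths are in m, angles in rad, forces in N, time in s.
With the tool pointing down it reaches from about 0.4 to 0.9 m from the base axis. Payload 5.5 kg.
Tool frame: the origin (TCP) lies midway between the tips of the shut fingers; the grasp point (between the pads) lies 19 mm behind it (manip.grip_depth is the distance from the TCP to the grasp point, in m); z points along the fingers, y is the line along which they close (so a half turn about z gives the same grasp; the last joint's range is limited). The gripper opens to 92 mm and grips with 3 to 60 N. Pads are 19 mm wide; open, the fingers measure 130 mm over their backs; the gripper's body (75 mm by 190 mm) begins 47 mm behind the grasp point.
Start: joints at [1.382, 0.501, -0.427, 1.55, 0.221, 1.138, -0.21], TCP at [0.284, -0.585, 0.227] pointing down, gripper open.
Joint ranges: [-2.88, 2.88], [-0.31, 2.03], [-1.54, 1.56], [0.2, 2.42], [-1.41, 4.55], [0.19, 2.02], [-2.57, 2.57]. Speed limits (rad/s): [2.57, 2.57, 3.14, 3.14, 3.14, 3.14, 3.14].

## Interface

Orientations are given as a unit quaternion [x, y, z, w].
In Python, from bench import manip, effector, viewer gives the robot as it stands. Calls block until the motion is done:
- manip.move_pose(position, orientation): joint-space move of the TCP to a pose.
- manip.servo_line(position, ori=None, vel=0.15): straight line of the TCP; ori=None keeps the orientation; vel is the mean speed in m/s.
- manip.movej(angles): joint-space move.
- effector.open_jaws() and effector.close(f_grip=None): open the fingers fully, or close them until they stop; f_grip is the grip in N (None keeps the last).
- manip.sleep(seconds).
- manip.solve_ik(position, orientation): joint angles nearest the present ones, or None.
- viewer.get_image(name): name is "scene" or "top" or "wrist"; returns the picture (400x640x3 uint8, red, green, blue); there is no depth.
- viewer.get_calibration(name): a dict with "vfov" (degrees; the focal length in pixels is half the picture's height over the tangent of half this angle, whatever the lens; pixels are square), "cx", "cy" (the principal point, pixels), "eye" and "attitude" of the camera in the world. Camera axes: x right, y down, z forward; pixel columns grow to the right and rows downward; lengths in m; the calibration is good to about 2 mm. A picture is of the moment at which its call begins: read the wrist's pose just before it. get_calibration takes no time and is no camera call; for the wrist camera it gives the pose at the moment of the call.
A pose or a line that the arm cannot do raises manip.PlanningError and nothing moves.
- manip.hand_in(): hands the job in; it is judged then, once.
Readings, each from a call of its own:
- manip.current_clock(): time.
- manip.current_q(): joint angles.
- manip.current_joint_velocities(): joint speeds.
- manip.current_tau(): joint torques, N m.
- manip.current_tool_pos(): TCP position.
- manip.current_tcp_rot(): TCP orientation.
- manip.current_force(): force on the tool from outside, world axes, zero at the start.
- manip.current_wrist_torque(): the same for the moment, N m.
- manip.current_finger_gap(): finger opening in m.
- manip.current_gripper_force(): force on a finger pad.
Only numpy, scipy, OpenCV 4.12 (cv2) and the standard library are available. Lean on these libraries where they do the work, as an engineer would, in place of code of your own. Each camera call takes 0.05 s, during which the arm holds its last target. There are 200 camera calls.

## Working session

There is one attempt and no reset: what is moved stays moved. The work goes in short steps, each a Python script; the robot and the scene stay as the last script left them, time stands still between calls to the robot, and variables do not carry over. Pictures are saved under pics/ and viewed, at most 14 in all, crops included, and the job is handed in when it is done.

```bash
ls; mkdir -p pics; python3 - <<'E'
from bench import manip, effector, viewer
import cv2
for n in ("top","scene"):
    print(n,viewer.get_calibration(n))
    cv2.imwrite(f"pics/{n}0.png",viewer.get_image(n)[:,:,::-1])
print(manip.current_clock(), manip.grip_depth, manip.current_tcp_rot())
E
```

```text
pics
top {'vfov': 51.04717601557195, 'cx': 321.6100329684142, 'cy': 199.27487446968118, 'eye': array([ 0.31850755, -0.00518417,  0.9979273 ]), 'attitude': array([-0.70188972,  0.70532227, -0.06780769,  0.07261842])}
scene {'vfov': 45.522491154104266, 'cx': 313.6161756258274, 'cy': 198.93238455690684, 'eye': array([1.14109793, 0.36622784, 0.79142641]), 'attitude': array([ 0.46109637,  0.80552395, -0.32302265, -0.18487203])}
0.1 0.0188 [ 9.74585106e-01  2.24015908e-01 -1.72374952e-04 -8.45001900e-04]
```

View pics/top0.png

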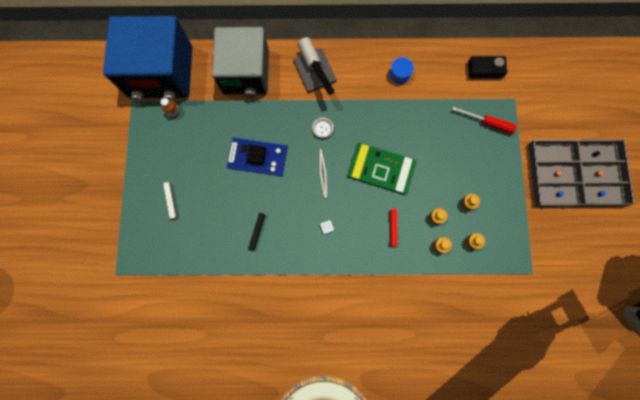

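View pics/scene0.png

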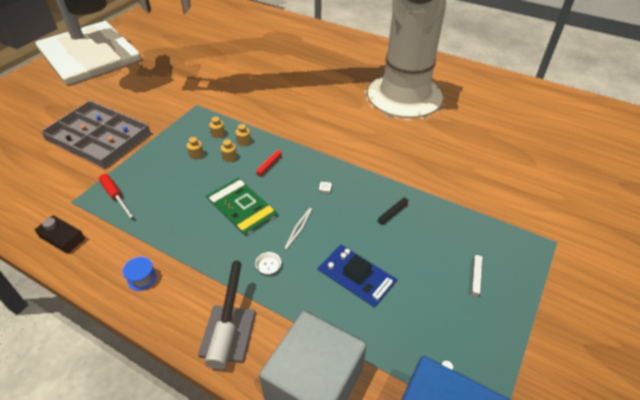

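The top view shows the green board at (381,168) with its gold end to the left. The blue board is at (257,157), with its connector to the left. The silver bar is at (169,201), the black bar at (257,231), the red bar at (394,228) and the can at (327,227). The weights are at (439,216), (471,202), (443,245) and (476,241). The scene view agrees with this layout.

```bash
cat > h.py <<'E'
from bench import manip, effector, viewer
import numpy as np, cv2
from scipy.spatial.transform import Rotation as R
def grab(n,save=None):
    c=viewer.get_calibration(n); im=viewer.get_image(n)
    if save: cv2.imwrite(f"pics/{save}.png",im[:,:,::-1])
    return im,c
def ray(c,px,z):
    """pixels (N,2) -> world points on plane z"""
    px=np.atleast_2d(np.asarray(px,float)); f=200/np.tan(np.radians(c['vfov'])/2)
    d=np.c_[(px[:,0]-c['cx'])/f,(px[:,1]-c['cy'])/f,np.ones(len(px))]
    d=R.from_quat(c['attitude']).apply(d); e=np.asarray(c['eye'])
    return e+d*((z-e[2])/d[:,2])[:,None]
def proj(c,p):
    f=200/np.tan(np.radians(c['vfov'])/2)
    d=R.from_quat(c['attitude']).inv().apply(np.atleast_2d(p)-np.asarray(c['eye']))
    return np.c_[c['cx']+f*d[:,0]/d[:,2],c['cy']+f*d[:,1]/d[:,2]]
def down(yaw):
    """tool pointing down, closing line (tool y) along world direction yaw"""
    y=np.array([np.cos(yaw),np.sin(yaw),0]); z=np.array([0,0,-1.]); x=np.cross(y,z)
    return R.from_matrix(np.c_[x,y,z])
def best(p,yaw):
    """of the two half-turn equivalents, the reachable one nearest in joints"""
    q0=np.array(manip.current_q()); o=[]
    for k in (0,np.pi):
        r=down(yaw+k).as_quat(); q=manip.solve_ik(p,r)
        if q is not None: o.append((np.abs(np.array(q)-q0).max(),r))
    return min(o,key=lambda t:t[0])[1]
def go(p,yaw): manip.move_pose(p,best(p,yaw))
def rect(mask,c,z):
    """largest blob -> centre, long-axis yaw, sizes on plane z"""
    n,l,s,_=cv2.connectedComponentsWithStats(mask.astype(np.uint8))
    i=1+np.argmax(s[1:,4]); ct=max(cv2.findContours((l==i).astype(np.uint8),0,1)[0],key=cv2.contourArea)
    P=ray(c,ct.reshape(-1,2),z)[:,:2]
    b=cv2.boxPoints(cv2.minAreaRect((P*1e4).astype(np.float32)))/1e4
    e1,e2=b[1]-b[0],b[2]-b[1]
    if np.linalg.norm(e1)<np.linalg.norm(e2): e1,e2=e2,e1
    return b.mean(0),np.arctan2(e1[1],e1[0]),np.linalg.norm(e1),np.linalg.norm(e2),P
E
python3 - <<'E'
from h import *
im,c=grab("top")
for n,p,z in [("base",(381,168),.014),("sink",(257,154),.035),("silver",(169,201),.02),("black",(257,231),.02),("red",(394,228),.02),("can",(327,227),.014),("w1",(439,216),.04),("w2",(471,202),.04),("w3",(443,245),.04),("w4",(476,241),.04),("gold",(359,162),.014),("white",(404,174),.014),("conn",(233,153),.01)]:
    q=ray(c,p,z)[0]; print(n,q.round(3),np.hypot(*q[:2]).round(3))
p=[.37,-.14,.27]
q=ray(c,(381,168),.014)[0]; g=ray(c,(359,162),.014)[0]-q; yaw=np.arctan2(g[1],g[0]); print(np.degrees(yaw))
go([q[0]-.03,q[1],.28],yaw); print(manip.current_clock())
im,c=grab("wrist","w0"); print(c, manip.current_tool_pos(), R.from_quat(manip.current_tcp_rot()).as_matrix().round(3))
E
```

```text
base [ 0.594 -0.144  0.014] 0.611
sink [0.624 0.156 0.035] 0.643
silver [0.514 0.365 0.02 ] 0.63
black [0.441 0.153 0.02 ] 0.466
red [ 0.446 -0.168  0.02 ] 0.477
can [ 0.45  -0.011  0.014] 0.45
w1 [ 0.471 -0.27   0.04 ] 0.543
w2 [ 0.503 -0.346  0.04 ] 0.611
w3 [ 0.404 -0.275  0.04 ] 0.489
w4 [ 0.413 -0.351  0.04 ] 0.542
gold [ 0.609 -0.09   0.014] 0.616
white [ 0.578 -0.199  0.014] 0.611
conn [0.635 0.219 0.01 ] 0.672
73.74598935869365
2.05
{'vfov': 70.13714381069163, 'cx': 315.8139898905413, 'cy': 201.58184183486975, 'eye': array([ 0.48860407, -0.12213506,  0.43642777]), 'attitude': array([0.79283968, 0.5924857 , 0.08583785, 0.11400785])} [ 0.56332246 -0.14504632  0.27966222] [[-0.959  0.283 -0.001]
 [ 0.283  0.959 -0.   ]
 [ 0.    -0.    -1.   ]]
```

View pics/w0.png

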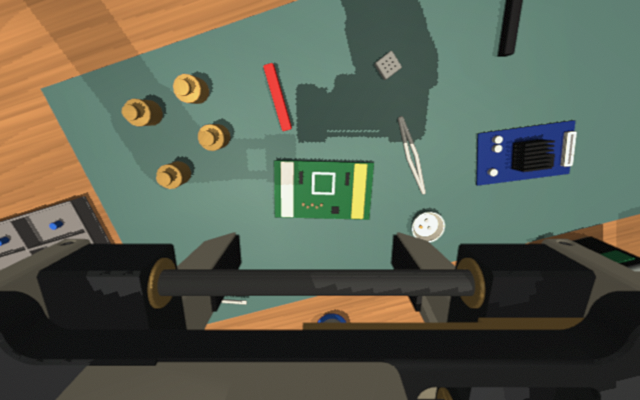

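The wrist view shows the whole work area. The green board is at (323,189), with gold at (359,190) and white at (288,188). The can is at (388,65), the blue board at (528,152), the black bar at (510,20), and the weights are around (170,130).

```bash
python3 - <<'E'
from h import *
im,c=grab("wrist")
for n,p,z in [("gold",(359.5,190),.014),("white",(288.5,188),.014),("outline",(323,183),.014),("can",(388,65),.014),("red",(278,97),.02),("w",(135,105),.053),("w",(186,82),.053),("w",(210,132),.053),("w",(167,174),.053),("sinktop",(533,154),.035),("conn",(569,149),.015)]:
    print(n,ray(c,p,z)[0].round(3))
ct,ctop=grab("top")
for nm,i,cc in (("w",im,c),("t",ct,ctop)):
    hsv=cv2.cvtColor(i,cv2.COLOR_RGB2HSV); H,S,V=[hsv[...,k].astype(int) for k in range(3)]
    for n,p in [("gold",(359,190)),("white",(288,188)),("green",(310,210)),("mat",(230,230)),("can",(388,65)),("black",(510,20)),("blue",(485,160)),("red",(278,97)),("brass",(167,174))]:
        if nm=="w": print(n,hsv[p[1],p[0]])
    for n,m,z in [("gold",(H>22)&(H<35)&(S>140)&(V>150),.014),("greenboard",(H>50)&(H<70)&(S>150),.014),("blue",(H>108)&(H<125)&(S>150)&(V>50),.007)]:
        if nm=="t": m=m&(np.indices(m.shape)[0]>110)
        r=rect(m,cc,z); print(nm,n,r[0].round(4),np.degrees(r[1]).round(1),r[2:4])
E
```

```text
gold [ 0.609 -0.088  0.014]
white [ 0.576 -0.191  0.014]
outline [ 0.583 -0.138  0.014]
can [ 0.451 -0.009  0.014]
red [ 0.448 -0.164  0.02 ]
w [ 0.409 -0.338  0.053]
w [ 0.402 -0.265  0.053]
w [ 0.467 -0.26   0.053]
w [ 0.502 -0.337  0.053]
sinktop [0.622 0.156 0.035]
conn [0.636 0.221 0.015]
gold [ 28 141 241]
white [ 38  11 246]
green [ 67 148 124]
mat [ 77  57 144]
can [ 21  29 125]
black [15 16 31]
blue [113 176 133]
red [  1 190 238]
brass [ 19 154 167]
w gold [ 0.6114 -0.0901] -17.7 (np.float32(0.08508383), np.float32(0.017360501))
w greenboard [ 0.6207 -0.0774] -17.8 (np.float32(0.07468965), np.float32(0.005774313))
w blue [0.6264 0.1625] 81.3 (np.float32(0.13939628), np.float32(0.078245446))
t gold [ 0.6125 -0.0928] -18.9 (np.float32(0.08753888), np.float32(0.019267814))
t greenboard [ 0.5939 -0.1442] -18.2 (np.float32(0.08916061), np.float32(0.08499424))
t blue [0.6273 0.1602] 81.3 (np.float32(0.13715386), np.float32(0.077986))
```

```bash
cat >> h.py <<'E'
def hover(p,yaw,z=.15,back=.03):
    r=best([p[0],p[1],z],yaw); tx=R.from_quat(r).as_matrix()[:2,0]
    manip.move_pose([*(np.asarray(p)-back*tx),z],r); manip.sleep(.15)
def hsv(im):
    h=cv2.cvtColor(im,cv2.COLOR_RGB2HSV).astype(int); return h[...,0],h[...,1],h[...,2]
def near(c,p,z,r):
    """mask of pixels within r of world xy p on plane z"""
    v,u=np.indices((400,640)); P=ray(c,np.c_[u.ravel(),v.ravel()],z)
    return (np.hypot(P[:,0]-p[0],P[:,1]-p[1])<r).reshape(400,640)
def pick(p,yaw,z,f,up=.12):
    r=best([p[0],p[1],.1],yaw); manip.move_pose([p[0],p[1],z+.06],r)
    manip.servo_line([p[0],p[1],z],vel=.12); effector.close(f_grip=f)
    print("gap",manip.current_finger_gap(),"F",manip.current_gripper_force())
    manip.servo_line([p[0],p[1],up],vel=.25)
def place(p,yaw,z,r=None,v=.05,above=.04):
    if r is None: r=best([p[0],p[1],z+above],yaw)
    manip.move_pose([p[0],p[1],z+above],r); manip.servo_line([p[0],p[1],z],vel=v)
    effector.open_jaws(); manip.servo_line([p[0],p[1],z+.1],vel=.25)
    print("t",manip.current_clock())
E
python3 - <<'E'
from h import *
im,c=grab("wrist"); H,S,V=hsv(im)
g=rect((H>22)&(H<35)&(S>100)&(V>150),c,.014); w=rect((S<60)&(V>190)&near(c,(.577,-.194),.014,.06)&~near(c,(.583,-.138),.014,.035),c,.014)
print(g[:4],w[:4]); 
hover((.514,.365),np.radians(100),); im,c=grab("wrist","silver"); H,S,V=hsv(im)
m=(S<40)&(V>150)&near(c,(.514,.365),.02,.08)
r=rect(m,c,.02); print(r[0],np.degrees(r[1]),r[2:4],manip.current_clock())
E
```

```text
(array([ 0.61147135, -0.08979504], dtype=float32), np.float32(-0.31294027), np.float32(0.08562854), np.float32(0.018815698)) (array([ 0.57734346, -0.19437371], dtype=float32), np.float32(-0.3101994), np.float32(0.085246034), np.float32(0.017252512))
[0.54926604 0.3785886 ] 9.8308935 (np.float32(0.020770064), np.float32(0.01374583)) 4.3667
```

View pics/silver.png

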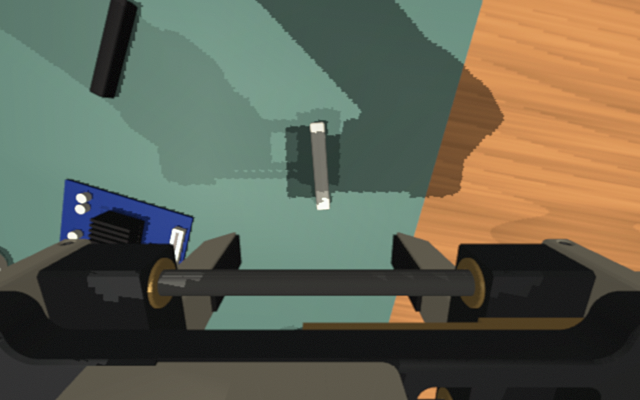

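The silver bar runs from (317,123) to (323,208), partly in the arm's shadow. I'll use a low-saturation mask to find it and then grasp it.

```bash
cat >> h.py <<'E'
B=np.array([.5944,-.1421]); YB=-.3116   # green board centre, yaw of its x axis
def onb(x,y): return B+R.from_euler('z',YB).as_matrix()[:2,:2]@[x,y]
E
python3 - <<'E'
from h import *
im,c=grab("wrist"); H,S,V=hsv(im)
m=(S<50)&(V>75)&near(c,(.514,.365),.02,.065); m=cv2.morphologyEx(m.astype(np.uint8),cv2.MORPH_OPEN,np.ones((3,3)))
r=rect(m,c,.02); print(r[0],np.degrees(r[1]),r[2:4])
if .08<r[2]<.1 and r[3]<.022:
    pick(r[0],r[1]+np.pi/2,.006,20); place(onb(0,.055),YB+np.pi/2,.0195)
    hover((.441,.153),np.radians(110)-np.pi/2+np.pi/2,back=.03); im,c=grab("wrist","black"); H,S,V=hsv(im)
    print(manip.current_clock())
E
```

```text
[0.5154491  0.36983442] 14.101412 (np.float32(0.090634), np.float32(0.015746169))
gap 0.013695342797920623 F 19.999948740005493
t 11.8167
13.1417
```

```bash
ls -t pics | head -2
```

```text
black.png
silver.png
```

View pics/black.png

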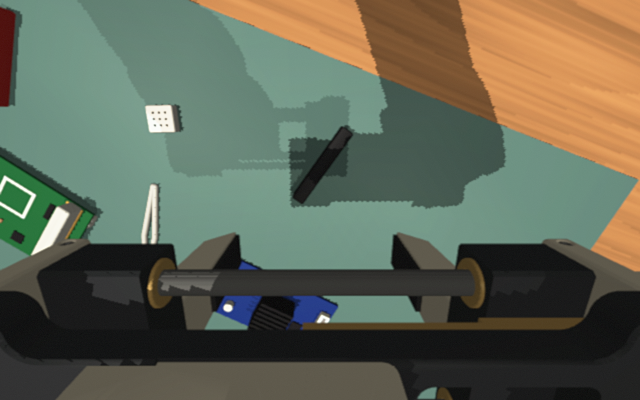

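The black bar runs from (347,130) to (298,200). The can is at (163,118), and the silver bar is on the gold strip at (60,230).

```bash
python3 - <<'E'
from h import *
im,c=grab("wrist"); H,S,V=hsv(im)
m=(V<60)&(S<90)&near(c,(.441,.153),.02,.07); m=cv2.morphologyEx(m.astype(np.uint8),cv2.MORPH_OPEN,np.ones((3,3)))
r=rect(m,c,.02); print(r[0],np.degrees(r[1]),r[2:4])
if .08<r[2]<.1 and r[3]<.026:
    pick(r[0],r[1]+np.pi/2,.006,20); place(onb(0,-.055),YB+np.pi/2,.0195)
    hover((.451,-.010),np.radians(90),back=.03); im,c=grab("wrist","can"); H,S,V=hsv(im)
    print(manip.current_clock()); print(hsv(im)[1][190:210:4,300:340:6],hsv(im)[2][190:210:4,300:340:6])
E
```

```text
[0.4388975 0.1582926] -15.760353 (np.float32(0.089631334), np.float32(0.017383501))
gap 0.013343607109592922 F 19.99945968389511
t 20.5333
21.5833
[[60 59 60 58 59 59 56]
 [58 58 60 58 57 58 58]
 [58 56 56 59 59 59 59]
 [60 57 56 57 57 58 58]
 [58 59 57 56 57 57 56]] [[ 77 125 124 123 134 134 160]
 [136 136 132 132 153 132 159]
 [155 156 158 159 159 160 159]
 [156 156 155 157 157 158 158]
 [155 156 156 156 157 156 155]]
```

View pics/can.png

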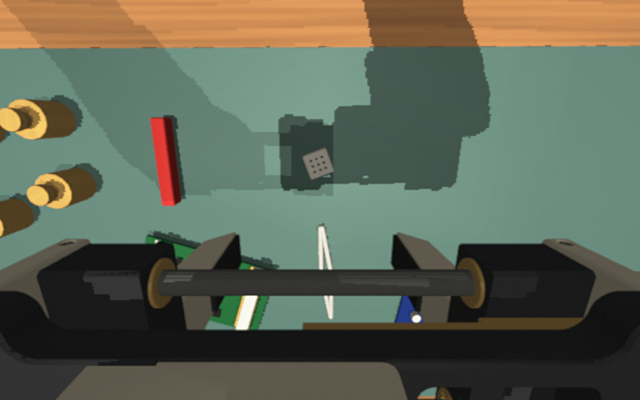

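The can is at (318,163), turned about 20°, and the tweezers lie clear below it. I'll grasp it, place it, and then look at the board.

```bash
python3 - <<'E'
from h import *
im,c=grab("wrist"); H,S,V=hsv(im)
m=(S<45)&(V>60)&near(c,(.451,-.010),.014,.035); m=cv2.morphologyEx(m.astype(np.uint8),cv2.MORPH_CLOSE,np.ones((5,5)))
r=rect(m,c,.014); print(r[0],np.degrees(r[1]),r[2:4])
yaw=min((r[1]+k*np.pi/2 for k in range(-2,4)),key=lambda a:abs(a-np.pi/2)); print(np.degrees(yaw))
if .022<r[3]<=r[2]<.033:
    pick(r[0],yaw,.005,15); place(onb(-.012,0),YB,.0185)
    hover(onb(0,0),YB+np.pi/2,z=.2,back=.04); im,c=grab("wrist","board"); print(manip.current_clock())
E
```

```text
[ 0.44938225 -0.00789018] 20.317486 (np.float32(0.028380822), np.float32(0.027700284))
110.31748
gap 0.026102014077045082 F 15.000022798776627
t 27.9417
29.3333
```

View pics/board.png

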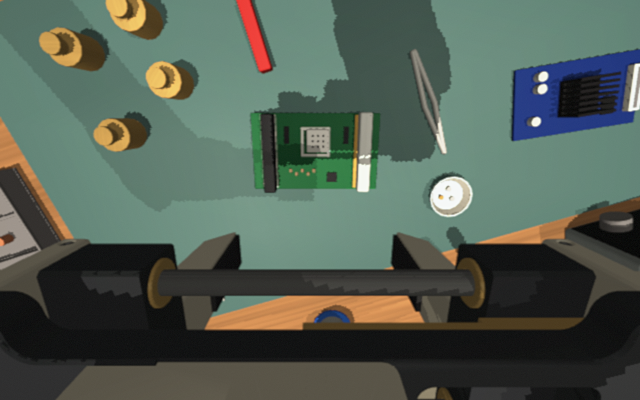

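The can sits in its square at (317,142). The black bar on the white strip is at (268,152) and the silver bar on the gold strip at (364,151). I'll check these numerically, then look at the blue board.

```bash
python3 - <<'E'
from h import *
im,c=grab("wrist"); H,S,V=hsv(im)
Ri=R.from_euler('z',-YB).as_matrix()[:2,:2]
for n,p,z in [("can",(317,142),.026),("black",(269,152),.032),("silver",(364.5,151),.032)]: print(n,Ri@(ray(c,p,z)[0,:2]-B))
m=(V<60)&near(c,onb(0,-.055),.032,.06)&~near(c,onb(0,0),.032,.042); r=rect(m,c,.032); print(Ri@(r[0]-B),np.degrees(r[1]-YB),r[2:4])
hover((.625,.16),np.radians(-9),z=.17,back=.04); im,c=grab("wrist","blue"); H,S,V=hsv(im)
r=rect((H>108)&(H<125)&(S>120)&(V>40)&near(c,(.625,.16),.007,.1),c,.007); print(r[0],np.degrees(r[1]),r[2:4],manip.current_clock(),manip.current_tool_pos())
E
```

```text
can [-0.01223671  0.00239982]
black [-0.00165827 -0.05174564]
silver [-0.00273789  0.05591187]
[-0.00049852 -0.05204342] -0.28877184 (np.float32(0.08840557), np.float32(0.01455206))
[0.62689817 0.16380313] 81.34388 (np.float32(0.13815941), np.float32(0.07860756)) 30.9167 [0.63194897 0.1978583  0.17001729]
```

View pics/blue.png

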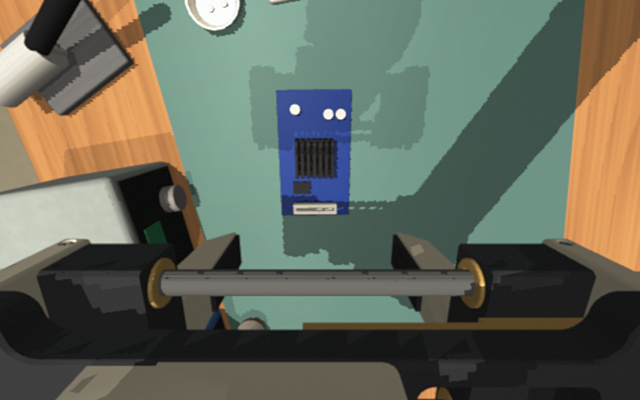

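The blue board is centred at about (314,152), with the heat sink at (316,157) and the connector at the bottom (315,209). The instrument's knob at (180,195) is to the left, so I'll check clearance before gripping.

```bash
python3 - <<'E'
from h import *
im,c=grab("wrist"); u=np.array([.6269,.1638]); Y=np.radians(-8.66); Ri=R.from_euler('z',-Y).as_matrix()[:2,:2]
for n,p,z in [("sinktop",(315.5,157),.035),("conn",(315,209),.015),("knob",(188,196),.05),("knob",(188,196),.08),("knob",(188,196),.1),("boxbottom",(205,235),.0)]:
    q=ray(c,p,z)[0,:2]; print(n,q.round(4),(Ri@(q-u)).round(4))
top,ct=grab("top"); print([ray(ct,(250,94),z)[0].round(3) for z in (.03,.06,.1)])
E
```

```text
sinktop [0.625 0.162] [-0.0016 -0.0021]
conn [0.6355 0.2234] [-0.0004  0.0602]
knob [0.7577 0.1781] [0.1272 0.0339]
knob [0.7426 0.1722] [0.1131 0.0258]
knob [0.7325 0.1683] [0.1037 0.0204]
boxbottom [0.7764 0.2398] [0.1364 0.0977]
[array([0.782, 0.178, 0.03 ]), array([0.767, 0.172, 0.06 ]), array([0.748, 0.165, 0.1  ])]
```

```bash
python3 - <<'E'
from h import *
u=np.array([.626,.163]); Y=np.radians(-8.66)
pick(u,Y,.0115,40,up=.13)
r=R.from_euler('z',YB-Y)*R.from_quat(manip.current_tcp_rot()); y=r.as_matrix()[:2,1]; a=np.arctan2(y[1],y[0])
a=min((YB,YB+np.pi,YB-np.pi),key=lambda t:abs(t-a)); q=down(a).as_quat(); p=onb(0,0)
manip.move_pose([*p,.12],q); manip.servo_line([*p,.055],vel=.1); manip.servo_line([*p,.0418],vel=.02)
print(manip.current_force(),manip.current_tool_pos())
effector.open_jaws(); manip.servo_line([*p,.15],vel=.15)
hover(onb(0,0),YB+np.pi/2,z=.2,back=.04); im,c=grab("wrist","board2"); H,S,V=hsv(im)
Ri=R.from_euler('z',-YB).as_matrix()[:2,:2]
r=rect((H>108)&(H<125)&(S>120)&(V>40)&near(c,p,.037,.1),c,.037); print(Ri@(r[0]-B),np.degrees(r[1]-YB),r[2:4],manip.current_clock())
E
```

```text
gap 0.03957722904287165 F 40.00000298023224
[ 0.15405975  0.40981985 -0.91650006] [ 0.59444145 -0.14201066  0.0417668 ]
[-0.00228597  0.0011638 ] 89.912926 (np.float32(0.13791163), np.float32(0.08023351)) 39.6917
```

View pics/board2.png

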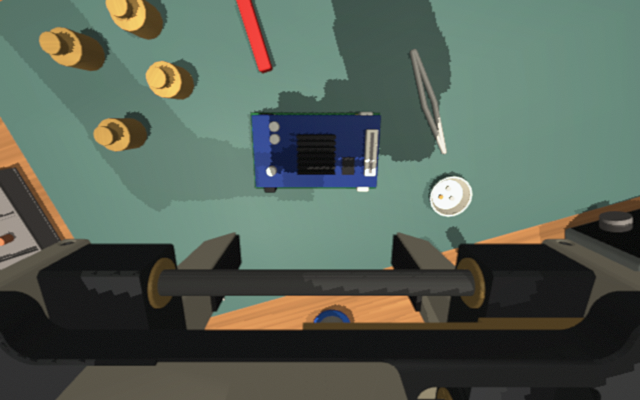

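The blue board is level and centred within about 2 mm, at (316,151). Its connector at (371,152) is at the gold end. Next is the weight at (118,133).

```bash
python3 - <<'E'
from h import *
im,c=grab("wrist"); H,S,V=hsv(im); Ri=R.from_euler('z',-YB).as_matrix()[:2,:2]
m=(V<70)&near(c,onb(0,0),.065,.032); r=rect(m,c,.065); print(Ri@(r[0]-B),np.degrees(r[1]-YB),r[2:4])
hover((.503,-.340),np.radians(58),z=.17,back=.04); im,c=grab("wrist","weight"); print(manip.current_clock(),manip.current_tool_pos(),proj(c,[[.503,-.340,.053],[.503,-.340,.002]]))
E
```

```text
[-0.00375098 -0.00515704] 89.971436 (np.float32(0.052701395), np.float32(0.04231994))
40.8583 [ 0.53866199 -0.35864275  0.17054749] [[311.41571044 158.99988524]
 [311.94640962 152.69669939]]
```

View pics/weight.png

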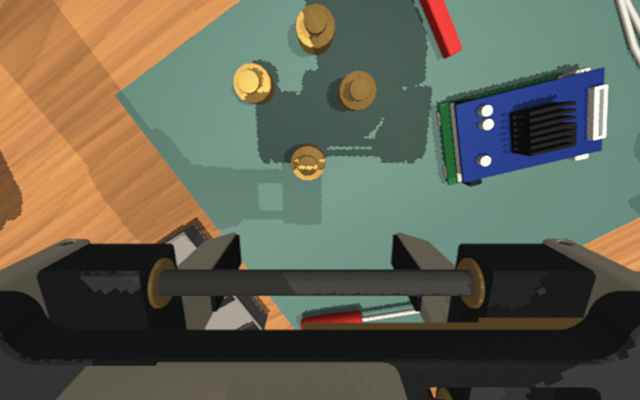

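The target weight stands alone at (308,162), almost straight below the camera. Its neighbours at (253,83) and (357,90) are clear of the fingers.

```bash
python3 - <<'E'
from h import *
im,c=grab("wrist"); H,S,V=hsv(im)
m=((H>12)&(H<30)&(S>110)&(V>50)&near(c,(.502,-.342),.036,.026)).astype(np.uint8)
ct=max(cv2.findContours(m,0,1)[0],key=cv2.contourArea); (x,y),rad=cv2.minEnclosingCircle(ct)
w=ray(c,(x,y),.036)[0,:2]; print((x,y),rad,w, ray(c,(308,163),.053)[0,:2])
if 13<rad<22:
    pick(w,np.radians(58),.008,45,up=.16)
    p=onb(-.0008,.0005); q=best([*p,.14],YB)
    manip.move_pose([*p,.15],q); manip.servo_line([*p,.085],vel=.1); manip.servo_line([*p,.0716],vel=.02)
    print(manip.current_force(),manip.current_tool_pos(),manip.current_clock()); im,c=grab("wrist","placing")
    cv2.imwrite("pics/scene_pl.png",cv2.resize(grab("scene")[0][120:300,160:340,::-1],None,fx=3,fy=3))
E
```

```text
(308.02532958984375, 161.6350860595703) 18.077550888061523 [ 0.50503657 -0.34624442] [ 0.50420891 -0.34527698]
gap 0.034629539226468234 F 45.00014172332044
[ 0.50500231 -0.31770656 -2.52124653] [ 0.59387671 -0.14131659  0.07164602] 46.5
```

View pics/scene_pl.png

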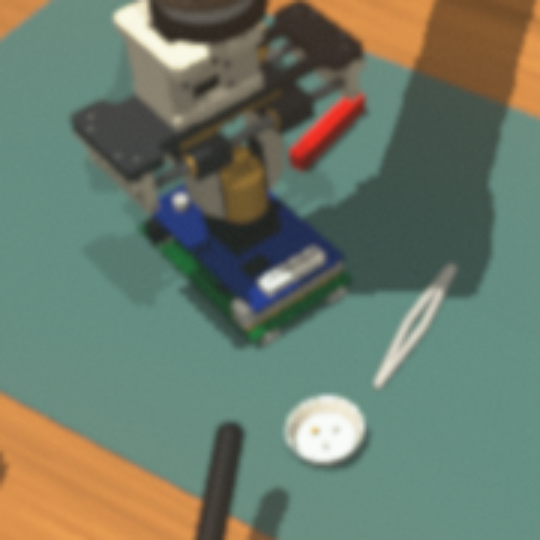

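The weight is upright between the fingers, just above the middle of the heat sink. I'll lower the last bit, release and check.

```bash
python3 - <<'E'
from h import *
p=onb(-.0008,.0005); manip.servo_line([*p,.0710],vel=.01); print(manip.current_force())
effector.open_jaws(); manip.servo_line([*p,.19],vel=.15)
hover(onb(0,0),YB+np.pi/2,z=.26,back=.02); im,c=grab("wrist","fin"); H,S,V=hsv(im); Ri=R.from_euler('z',-YB).as_matrix()[:2,:2]
r=rect((H>108)&(H<125)&(S>120)&(V>40)&near(c,p,.037,.1),c,.037); print("blue",Ri@(r[0]-B),np.degrees(r[1]-YB),r[2:4])
m=((H>12)&(H<30)&(S>110)&(V>50)&near(c,p,.1,.05)).astype(np.uint8)
ct=max(cv2.findContours(m,0,1)[0],key=cv2.contourArea); (x,y),rad=cv2.minEnclosingCircle(ct)
print("weight",(x,y),rad,[Ri@(ray(c,(x,y),z)[0,:2]-B) for z in (.065,.1,.116)],manip.current_clock())
cv2.imwrite("pics/fin_c.png",cv2.resize(im[120:260,230:410,::-1],None,fx=4,fy=4,interpolation=cv2.INTER_CUBIC))
E
```

```text
[ 0.58467913  0.48328721 -2.38025696]
blue [-0.00220623  0.00121954] 89.97728 (np.float32(0.13774636), np.float32(0.079942845))
weight (319.4240417480469, 167.44937133789062) 17.0740909576416 [array([0.00054228, 0.00563015]), array([-0.0053325 ,  0.00511844]), array([-0.00801812,  0.00488452])] 50.2417
```

View pics/fin_c.png

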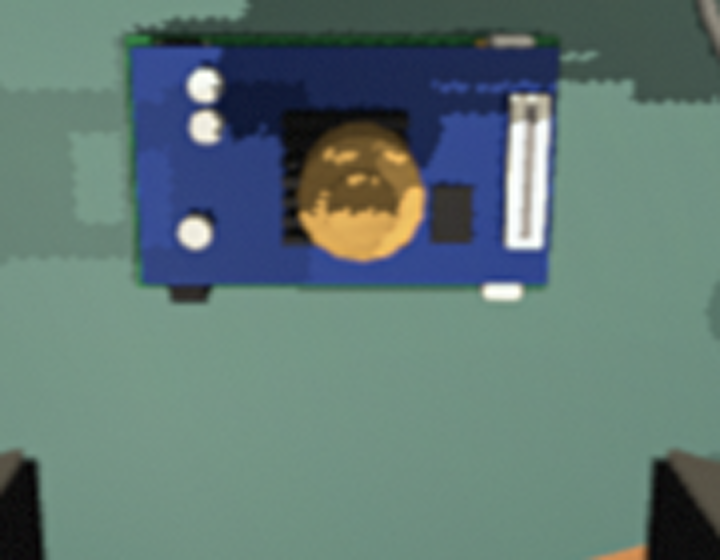

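The weight stands on the sink at crop (362,190), about 4 mm off centre towards the connector. I'll cross-check that with the fixed cameras before handing in.

```bash
python3 - <<'E'
from h import *
Ri=R.from_euler('z',-YB).as_matrix()[:2,:2]
p=onb(-.0008,.0005)
tp=manip.current_tool_pos(); manip.movej([0.9*0+manip.current_q()[0]-.6,*manip.current_q()[1:]])
for n in ("top","scene","wrist"):
    im,c=grab(n); H,S,V=hsv(im)
    if n=="wrist": continue
    m=((H>12)&(H<30)&(S>100)&(V>50)&near(c,p,.085,.04)).astype(np.uint8)
    M=cv2.moments(max(cv2.findContours(m,0,1)[0],key=cv2.contourArea)); x,y=M['m10']/M['m00'],M['m01']/M['m00']
    print(n,(x,y),M['m00'],[Ri@(ray(c,(x,y),z)[0,:2]-B) for z in (.08,.088,.095)])
    b=rect((H>108)&(H<125)&(S>120)&(V>40)&near(c,p,.037,.1),c,.037); print("blue",Ri@(b[0]-B),b[2:4])
    u,v=proj(c,[*p,.06])[0].astype(int); cv2.imwrite(f"pics/{n}_f.png",cv2.resize(im[v-40:v+40,u-50:u+50,::-1],None,fx=6,fy=6))
top,sc=cv2.imread("pics/top_f.png"),cv2.imread("pics/scene_f.png"); cv2.imwrite("pics/both.png",cv2.resize(np.hstack([top,sc]),(800,320)))
print(manip.current_clock())
E
```

```text
top (383.85221674876846, 158.32348111658456) 203.0 [array([0.00317309, 0.00167301]), array([0.00049091, 0.00205706]), array([-0.001856 ,  0.0023931])]
blue [-0.002144   -0.00271854] (np.float32(0.13519755), np.float32(0.08298045))
scene (239.51969696969698, 181.38484848484848) 330.0 [array([-0.00413249, -0.00030213]), array([1.30915420e-05, 7.02690852e-03]), array([0.00364048, 0.01343982])]
blue [0.00060345 0.00136932] (np.float32(0.13954212), np.float32(0.080408044))
51.7833
```

View pics/both.png

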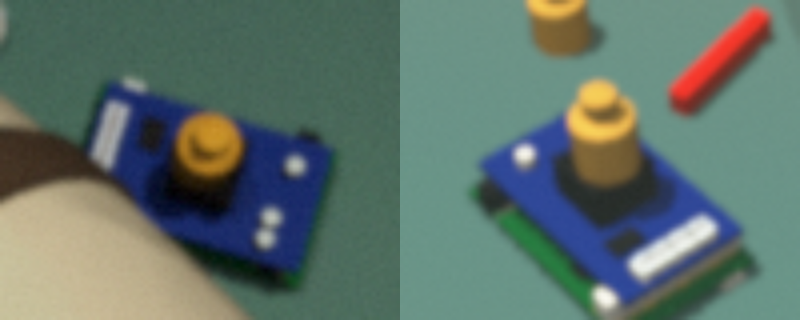

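Both fixed views show the weight upright on the sink and the board level, with the red bar undisturbed. All estimates put the weight 4–5 mm off centre, within the 10 mm limit, so I'm handing in.

```bash
python3 -c "
from h import *
manip.sleep(.5); print(manip.hand_in(), manip.current_clock())"
```

```text
the job is handed in; nothing more can be done
the job is handed in; nothing more can be done
```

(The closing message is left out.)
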